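# Bring a moulded lever from the open mould to the microscope

### The job

Lift the black lever moulding out of the open mould and lay it down flat on the cork pad, then let go and take it again by the tail end of its shaft. Set it flat on the microscope's stage with its ring head centred under the lens and its shaft lying between the two stage clips, out to the front, and let go. Do not knock the microscope's optics or disturb the other things on the table.

Things in the scene. Friction and masses are not known exactly. Their poses are not given: they have to be found in the camera images.
- lever: the lever moulding, plain black plastic, 178 mm long, 14 mm thick, about 100 g: a ring head (outer diameter 56 mm, hole 30 mm) with a straight shaft 20 mm wide that ends 150 mm from the ring's centre. Origin at the underside, at the ring's centre; x runs along the shaft towards the tail, z up. It starts lying in the mould, ring in the octagonal pocket
- lever_mid (a point): point in the middle of the shaft, at half thickness, 59 mm from the ring's centre (close to the balance point)
- lever_tail (a point): point at the tail end of the shaft, at half thickness, 135 mm from the ring's centre, 15 mm from the end; axes as the lever's
- die: open mould half, fixed aluminium block 214 x 92 x 40 mm, origin under its centre, x along its length. Lever-shaped cavity with 2 mm clearance all round, its floor 24 mm above the table; the lever's top lies 2 mm below the block's top. Ring centre at x = -59 mm, tail towards +x; a fixed core pin, diameter 22 mm, 10 mm high, stands inside the ring
- die_slot (a point): centre of the floor of a 50 mm wide slot milled right across the mould block (along its y), 12 mm above the table; axes as the mould's. Only in this slot can fingers reach the sides of the lever
- pad: cork pad fixed to the table, 170 x 140 x 8 mm, origin under its centre, x along the longer side; the steel weight stands on it near the +y edge
- scope: white digital microscope, fixed. Origin on the table under the stage centre; front is -x, column at x = 108 to 163 mm, 355 mm high. Base plate 25 mm high, x = -90 to 170 mm, y = -95 to 95 mm. Two stage clips, upright steel pins of diameter 12 mm, 14 mm high, stand on the base at x = -50 mm, y = +34 and -34 mm
- stage (a point): the centre of the stage, on the top of the microscope's base (25 mm above the table), straight below the lens; axes as the microscope's
- optics: the microscope's lens tube with its ring light, straight above the stage: ring light of diameter 84 mm from 115 to 135 mm above the table, tube of diameter up to 68 mm above it, camera cube 50 mm up to 375 mm. Origin at the middle of the ring light's underside, 115 mm above the table
- weight: steel setting weight with a knob, diameter 34 mm, 46 mm high, standing on the cork pad towards its +y long edge; origin under its centre
- lens_cap: black lens cap, diameter 42 mm, 15 mm high, on the corner of the microscope's base; origin under its centre
- tray: grey open tray 120 x 200 x 40 mm with finished small black mouldings; origin under its centre
- jar: glass jar, diameter 60 mm, 85 mm high; origin under its centre
- can: steel can, diameter 54 mm, 130 mm high; origin under its centre
- gauge_block: steel block 60 x 32 x 22 mm; origin under its centre
There are look-alikes about, which are no part of the job. What is meant by the die is not yellow, and is the larger of those in its own colour.

How it is judged:
On the way, in this order (a step that is already met when the one before it is completed fails the run):
1. the lever is lifted clear of the mould (z of lever in the frame of die above 0.055 m), for 0.1 s.
2. the lever lies flat and let go on the cork pad, with the middle of its shaft over the pad (x of lever_mid in the frame of pad between -0.085 and 0.085 m and y of lever_mid in the frame of pad between -0.07 and 0.07 m and height (world z) of lever below 0.013 m and angle between lever's own z axis and vertical below 0.08 rad and contact force between the fingers and lever below 0.1 N and linear speed of lever below 0.02 m/s), for 0.2 s.
3. the lever is picked up from the pad by the tail end of its shaft (contact force between the fingers and lever above 0.5 N and distance between the grasp point and lever_tail below 0.045 m and height (world z) of lever above 0.025 m), for 0.1 s.
At the end, for the whole second after the job is handed in: The lever lies at rest and released on the microscope's base, flat (within 4 mm in height and 0.06 rad of tilt), its ring's centre within 10 mm of the stage centre, its shaft out to the front with its middle within 25 mm of the centre line, between the clips (horizontal distance between lever and stage below 0.01 m and z of lever in the frame of stage between -0.004 and 0.004 m and angle between lever's own z axis and vertical below 0.06 rad and x of lever_mid in the frame of stage below -0.03 m and y of lever_mid in the frame of stage between -0.025 and 0.025 m and contact force between the fingers and lever below 0.1 N and linear speed of lever below 0.02 m/s); the robot touches nothing.
It fails at once if one of the other things on the table is moved by more than 25 mm (distance of any of weight, lens_cap, tray, jar, can, gauge_block from where it was at the start of the episode above 0.025 m).
It fails at once if the microscope's optics are struck (more than 3 N) (contact force between optics and anything else above 3 N).
It also fails if it takes over 59 s, if anything falls off the work surface, if the arm or the gripper's body presses on something with over 40 N, if the wrist force passes 120 N, or if a joint passes its speed limit or range.

### The arm

A 6-joint arm with a two-finger parallel gripper is mounted at the origin on the work surface. World frame = base frame: x ahead of the robot, y to its left, z up, the work surface at z = 0. Lengths are in m, angles in rad, forces in N, time in s.
With the tool pointing down it reaches from about 0.4 to 0.825 m from the base axis. Payload 7 kg.
Tool frame: the origin (TCP) lies at the very end of the fingers, on their centre line; the grasp point (between the pads) lies 19 mm behind it (arm.grasp_offset is the distance from the TCP to the grasp point, in m); z points along the fingers, y is the line along which they close (so a half turn about z gives the same grasp; the last joint's range is limited). The gripper opens to 88 mm and grips with 3 to 60 N. Pads are 19 mm wide; open, the fingers measure 130 mm over their backs; the gripper's body (78 mm by 193 mm) begins 47 mm behind the grasp point.
Start: joints at [-1.057, 0.359, 0.012, 0, -1.224, -0.288], TCP at [0.151, -0.658, 0.227] pointing down, gripper open.
Joint ranges: [-3.07, 3.07], [-1.43, 2.12], [-1.02, 1.25], [-3.03, 1.67], [-3.05, -0], [-3.03, 3.03]. Speed limits (rad/s): [2.39, 2.39, 3.01, 3.14, 3.14, 3.14].

### API

Orientations are given as [roll, pitch, yaw] about the fixed x, y, z axes, in that order (R = Rz(yaw) Ry(pitch) Rx(roll)).
In Python, from station import get_state, cams, arm, nets gives the robot as it stands.
- The arm moves only by the shell command python3 -m creep 'ROWS' [FORCE]. ROWS is a JSON object of lists of equal length, an entry for each row: "translation": the shift along the world's x, y, z in mm, a list of three; "spin": the turn about the world's z in rad; "gripper": the opening, from 0 (shut) to 1 (fully open). In form: {"translation": [[dx, dy, dz], ...], "spin": [spin, ...], "gripper": [gripper, ...]}. A call has 1 to 8 rows; each row shifts and turns the commanded pose from where the row before left it; what a row does not reach is not made up. A row lasts 1/10 s, in which the tool goes at most 50 mm and 8.59 degrees, less where a joint would pass 70% of its speed; a pose out of reach is approached as far as the arm can. A call is refused whole if a number of a shift passes 50 or a number of a turn 0.15, either way. A call with a gripper value outside its range is refused whole. The fingers move at their own pace and stop on an object; FORCE is the grip in N (left out, the last holds). Time passes only in rows, so rows that do not move let the fingers close. It gives the time, the measured TCP pose, the force, the opening and the grip force at its end, in the units of the state.
- get_state(): the state, without advancing time (a new reading comes with each control period).
- cams.grab_frame(name): name is "scene" or "top" or "wrist"; returns a dict with "img" (480x640x3 uint8, red, green, blue), "mtx" (3x3 intrinsics, pixels), "R" (3x3) and "t" (3): a world point X has camera coordinates R X + t. Camera axes: x right, y down, z forward; pixel columns grow to the right and rows downward; lengths in m; the calibration is good to about 2 mm. The wrist camera is an equidistant fisheye: a pixel r from the principal point sees the ray r / f radians off the axis. A picture is of the moment at which its call begins. There is no depth.
- arm.job_done(): hands the job in; it is judged then, once.
Trained networks look in the newest picture that a camera, given by its name, has taken for a name from the list of things; names that differ only in an ending like _2 or _b are one class to them, and where a whole thing is asked for, a point or a joint stands for the part that bears it (a point fixed in the world has none). Each returns a list of dicts, best first, with "confidence" (0 to 1); they miss things now and then, are a little off and sometimes report something else, mostly with a low value. They report only what shows in the picture. A call takes as long as a camera call. They do not tell look-alikes from the thing itself.
- nets.search_frame(camera, label): "centre" ([x, y, z] in m, in world coordinates, good to about 4 mm: the middle of the surface that is visible of it).
- nets.pinpoint(camera, label): "centre" ([x, y, z] in m, in world coordinates, good to about 4 mm: a listed point, or the origin of a listed thing).
The state is a dict: "t": time; "q": joint angles; "qd": joint speeds; "joint_efforts": joint torques, N m; "eef_pos": TCP position; "ee_rot": TCP orientation; "force": force on the tool from outside, world axes, zero at the start; "moment": the same for the moment, N m; "width": finger opening in m; "gripper_force": force on a finger pad.
Only numpy, scipy, OpenCV 4.12 (cv2) and the standard library are available. Lean on these libraries where they do the work, as an engineer would, in place of code of your own. Each camera call takes 0.05 s, during which the arm holds its last target. There are 200 camera calls.

## Working session

There is one attempt and no reset: what is moved stays moved. The work goes in short steps, Python scripts to look and compute and a shell command to move; the robot and the scene stay as the last step left them, time stands still between calls to the robot, and variables do not carry over. Pictures are saved under pics/ and viewed, at most 10 in all, crops included, and the job is handed in when it is done.

```bash
mkdir -p pics; cat > h.py <<'E'
import numpy as np, cv2
from station import get_state, cams, arm, nets
def save(cam,fn):
    f=cams.grab_frame(cam); cv2.imwrite('pics/'+fn,f['img'][:,:,::-1]); return f
def proj(f,X):
    c=np.asarray(f['R'])@np.asarray(X,float)+np.asarray(f['t']).ravel(); p=np.asarray(f['mtx'])@c; return p[:2]/p[2]
def ray(f,uv):  # pinhole
    R=np.asarray(f['R']); t=np.asarray(f['t']).ravel()
    d=R.T@np.linalg.solve(np.asarray(f['mtx']),[uv[0],uv[1],1.]); return -R.T@t,d
def onz(f,uv,z):
    o,d=ray(f,uv); return o+d*(z-o[2])/d[2]
def tri(f,a,g,b):
    A=[];B=[]
    for F,p in((f,a),(g,b)):
        o,d=ray(F,p); d/=np.linalg.norm(d); P=np.eye(3)-np.outer(d,d); A.append(P);B.append(P@o)
    return np.linalg.lstsq(np.vstack(A),np.hstack(B),rcond=None)[0]
E
python3 - <<'E'
from h import *
np.set_printoptions(precision=4,suppress=True)
F={c:save(c,c+'0.png') for c in('scene','top')}
for l in ['lever','lever_mid','lever_tail','die','die_slot','pad','scope','stage','optics','weight','lens_cap','tray','jar','can','gauge_block']:
    for c in F:
        for r in nets.pinpoint(c,l)[:4]:
            print(l,c,np.round(r['centre'],3),round(r['confidence'],2),proj(F[c],r['centre']).round())
E
```

```text
lever scene [ 0.423 -0.06   0.024] 0.93 [291. 237.]
lever top [ 0.42  -0.058  0.024] 0.69 [338. 284.]
lever_mid scene [ 0.473 -0.033  0.029] 0.9 [303. 246.]
lever_mid top [ 0.474 -0.033  0.028] 0.79 [329. 264.]
lever_mid top [ 0.576 -0.267  0.01 ] 0.41 [414. 227.]
lever_tail scene [ 0.54  -0.006  0.034] 0.83 [318. 259.]
lever_tail top [0.542 0.002 0.031] 0.9 [316. 239.]
die scene [ 0.267  0.386 -0.002] 0.91 [429. 198.]
die scene [ 0.3   -0.397  0.002] 0.83 [166. 231.]
die scene [ 0.478 -0.032 -0.005] 0.66 [304. 257.]
die top [ 0.27   0.384 -0.001] 0.95 [175. 341.]
die top [ 0.474 -0.034  0.004] 0.9 [329. 265.]
die top [ 0.302 -0.391 -0.001] 0.61 [460. 328.]
die_slot scene [ 0.302 -0.393  0.012] 0.86 [167. 229.]
die_slot scene [ 0.475 -0.032  0.01 ] 0.75 [304. 252.]
die_slot top [ 0.421 -0.064  0.023] 0.72 [340. 284.]
die_slot top [ 0.473 -0.031  0.013] 0.69 [328. 265.]
die_slot top [0.267 0.389 0.011] 0.63 [172. 342.]
die_slot top [ 0.301 -0.392  0.008] 0.56 [461. 328.]
pad scene [ 0.536 -0.306 -0.003] 0.7 [197. 284.]
pad scene [ 0.757 -0.199  0.003] 0.7 [244. 345.]
pad top [ 0.534 -
[... 644 characters left out ...]
0.54  -0.308 -0.005] 0.39 [196. 286.]
lens_cap top [ 0.574 -0.27   0.009] 0.52 [414. 228.]
lens_cap top [0.441 0.266 0.025] 0.45 [218. 277.]
tray scene [ 0.79   0.014 -0.002] 0.55 [347. 344.]
tray top [ 0.791  0.018 -0.001] 0.75 [310. 152.]
jar scene [ 0.772  0.233 -0.003] 0.71 [444. 324.]
jar scene [0.523 0.312 0.   ] 0.23 [437. 251.]
jar top [0.776 0.232 0.001] 0.89 [233. 157.]
jar top [ 0.761 -0.197  0.004] 0.71 [387. 162.]
can scene [ 0.759 -0.204  0.   ] 0.87 [242. 347.]
can top [ 0.762 -0.198  0.001] 0.85 [387. 162.]
gauge_block scene [ 0.726 -0.344 -0.001] 0.88 [175. 345.]
gauge_block scene [ 0.421 -0.059  0.026] 0.64 [291. 236.]
gauge_block top [ 0.726 -0.342 -0.   ] 0.71 [439. 174.]
```

View pics/scene0.png

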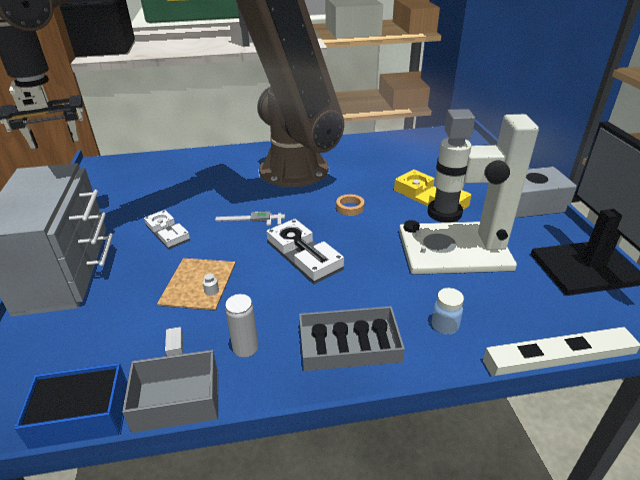

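View pics/top0.png

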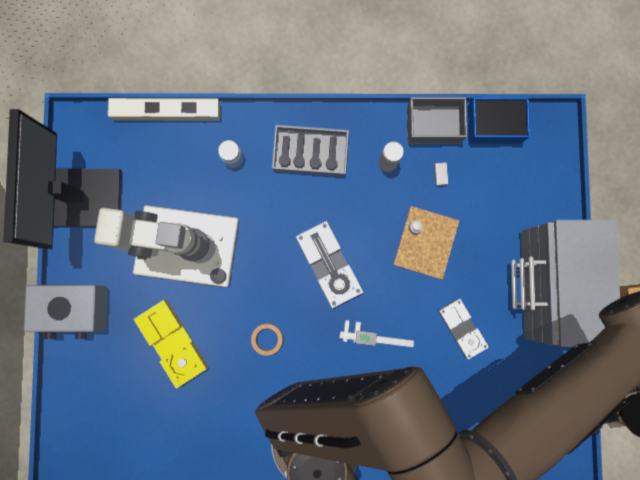

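The top view shows three moulds: yellow at (170,342), a small silver one at (464,328) and a large silver one holding a black lever at (329,264). The description fits the large silver one. The pad is at (427,243) with the weight at (415,228). The scope stage is near (200,248), with its column to the left (+y world), so its front faces -y. Next I'll measure the yaws and check a close crop.

```bash
python3 - <<'E'
from h import *
s=get_state(); print(s['eef_pos'],s['ee_rot'],s['q'],arm.grasp_offset, s['width'])
f=save('top','top1.png'); img=f['img']; hsv=cv2.cvtColor(img,cv2.COLOR_RGB2HSV)
def rect(mask,roi,z,name):
    m=np.zeros_like(mask); x0,y0,x1,y1=roi; m[y0:y1,x0:x1]=mask[y0:y1,x0:x1]
    m=cv2.morphologyEx(m,cv2.MORPH_CLOSE,np.ones((5,5)))
    c=max(cv2.findContours(m,cv2.RETR_EXTERNAL,cv2.CHAIN_APPROX_NONE)[0],key=cv2.contourArea)
    P=np.array([onz(f,p[0],z)[:2] for p in c],np.float32)
    (cx,cy),(w,h),a=cv2.minAreaRect(P*1000)
    if w<h: a-=90;w,h=h,w
    print(name,round(cx),round(cy),'size',round(w),round(h),'long-side yaw',round(np.radians(a),3))
notblue=cv2.inRange(hsv,(95,110,0),(130,255,255)); notblue=255-notblue
rect(notblue,(285,210,370,315),.04,'die')
rect(cv2.inRange(hsv,(5,60,80),(28,255,255)),(385,195,470,290),.008,'pad')
white=cv2.inRange(hsv,(0,0,170),(180,60,255))
rect(white,(125,200,245,290),.025,'base')
c=cv2.resize(img[200:320,280:400],None,fx=4,fy=4,interpolation=2)
d=cv2.resize(img[190:300,120:250],None,fx=300/130*0+2.4,fy=2.4,interpolation=2)
o=np.zeros((480,800,3),np.uint8); o[:,:480]=c; o[:d.shape[0],480:480+d.shape[1]]=d
cv2.imwrite('pics/crop1.png',o[:,:,::-1])
E
```

```text
[ 0.15106682 -0.65785086  0.22657222] [-3.14157737e+00 -1.15022079e-05 -2.91580701e+00] [-1.05693430e+00  3.58574638e-01  1.18807677e-02  1.63431969e-05
 -1.22409107e+00 -2.88081943e-01] 0.0188 0.08748004130221444
die 474 -33 size 219 97 long-side yaw 0.465
pad 535 -301 size 168 139 long-side yaw -0.299
base 528 364 size 275 189 long-side yaw 1.432
```

View pics/crop1.png

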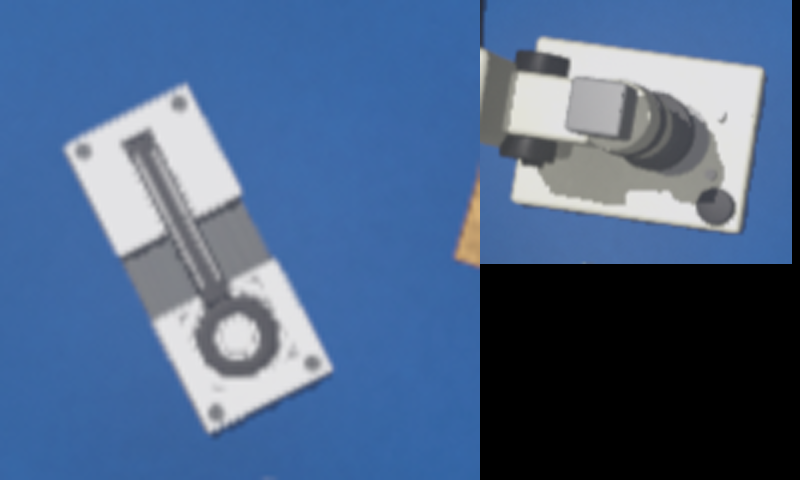

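The crop confirms the choice: a white-silver mould with the black lever in it. The slot is centred at crop (197,257), the ring is at (237,335) and the tail is towards +x. Mould yaw is 0.465. The scope's front is at the lower right, with the lens cap at the corner (715,205). Moving above the slot now.

```bash
python3 -m creep '{"translation":[[13.5,26,0],[13.5,26,0],[13.5,26,0],[13.5,26,0],[13.5,26,0],[13.5,26,0],[13.5,26,0],[13.5,26,0]],"spin":[0.141,0.141,0.141,0.141,0.141,0.141,0.141,0.141],"gripper":[1,1,1,1,1,1,1,1]}' 30
python3 -m creep '{"translation":[[13.5,26,0],[13.5,26,0],[13.5,26,0],[13.5,26,0],[13.5,26,0],[13.5,26,0],[13.5,26,0],[13.5,26,0]],"spin":[0.141,0.141,0.141,0.141,0.141,0.141,0.141,0.141],"gripper":[1,1,1,1,1,1,1,1]}'
python3 -m creep '{"translation":[[13.5,26,0],[13.5,26,0],[13.5,26,0],[13.5,26,0],[13.5,26,0],[13.5,26,0],[13.5,26,0],[13.5,26,0]],"spin":[0.141,0.141,0.141,0.141,0.141,0.141,0.141,0.141],"gripper":[1,1,1,1,1,1,1,1]}'
python3 -m creep '{"translation":[[0,0,-25],[0,0,-25],[0,0,0]],"spin":[0,0,0],"gripper":[1,1,1]}'
python3 - <<'E'
from h import *
s=get_state(); print(s['eef_pos'],s['ee_rot'],s['q'])
f=save('wrist','w1.png')
for l in ['lever','lever_mid','lever_tail','die','die_slot']:
    for r in nets.pinpoint('wrist',l)[:3]: print(l,np.round(r['centre'],4),round(r['confidence'],2))
E
```

```text
t: 2.45
eef_pos: [0.2595, -0.4488, 0.2268]
ee_rot: [-3.141, -0.0, -1.782]
force: [0.3, -0.2, 0.2]
width: 0.088
gripper_force: 0.0
t: 3.25
eef_pos: [0.3675, -0.2408, 0.2269]
ee_rot: [-3.141, -0.001, -0.654]
force: [1.1, -0.0, -0.0]
width: 0.0881
gripper_force: 0.0
t: 4.05
eef_pos: [0.4755, -0.0326, 0.2269]
ee_rot: [3.141, -0.001, 0.474]
force: [0.7, 0.5, 0.2]
width: 0.088
gripper_force: 0.0
t: 4.35
eef_pos: [0.473, -0.034, 0.1739]
ee_rot: [-3.14, 0.005, 0.468]
force: [0.1, 0.3, -0.3]
width: 0.0879
gripper_force: 0.0
[ 0.47303563 -0.03397363  0.17388653] [-3.14003624  0.00513178  0.46815509] [ 3.43860551e-01  7.23809064e-02 -4.88819094e-01 -1.06920264e-03
 -1.01488172e+00  1.69565351e+00]
lever [ 0.4193 -0.0625  0.0237] 0.69
lever_mid [ 0.4741 -0.0321  0.0361] 0.6
lever_tail [ 0.5382 -0.0014  0.0323] 0.68
die [ 0.7622 -0.1954 -0.0018] 0.43
die_slot [ 0.4722 -0.0334  0.0134] 0.58
```

View pics/w1.png

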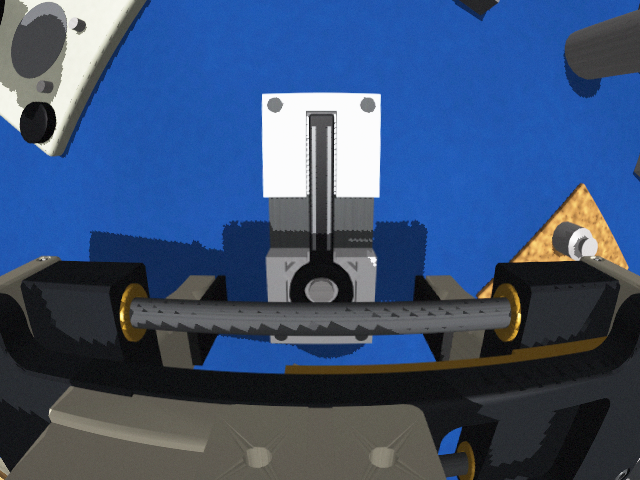

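The wrist view shows the lever upright in the frame at column 321, the slot at rows 197–248 and the fingers straddling it. The network estimates agree within 2 mm. Descending into the slot and gripping.

```bash
python3 -m creep '{"translation":[[0,0,-25],[0,0,-25],[0,0,-25],[0,0,-25],[0,0,-25],[0,0,-20],[0,0,-13],[0,0,0]],"spin":[0,0,0,0,0,0,0,0],"gripper":[1,1,1,1,1,1,1,1]}' 40
python3 -m creep '{"translation":[[0,0,0],[0,0,0],[0,0,0],[0,0,0],[0,0,0],[0,0,0],[0,0,0],[0,0,0]],"spin":[0,0,0,0,0,0,0,0],"gripper":[0,0,0,0,0,0,0,0]}'
```

```text
t: 5.45
eef_pos: [0.4745, -0.0342, 0.0177]
ee_rot: [-3.141, 0.002, 0.468]
force: [-0.3, 0.4, 0.8]
width: 0.0875
gripper_force: 0.0
t: 6.25
eef_pos: [0.4751, -0.0338, 0.0186]
ee_rot: [-3.142, 0.0, 0.468]
force: [-0.9, -0.1, -0.5]
width: 0.0291
gripper_force: 0.0
```

```bash
python3 -m creep '{"translation":[[0,0,0],[0,0,0],[0,0,0],[0,0,0]],"spin":[0,0,0,0],"gripper":[0,0,0,0]}'
python3 -m creep '{"translation":[[0,0,5],[0,0,10],[0,0,15],[0,0,20],[0,0,25],[0,0,25],[0,0,10],[0,0,0]],"spin":[0,0,0,0,0,0,0,0],"gripper":[0,0,0,0,0,0,0,0]}'
```

```text
t: 6.65
eef_pos: [0.4751, -0.0339, 0.0185]
ee_rot: [-3.142, 0.0, 0.468]
force: [-0.5, -0.7, -0.7]
width: 0.0198
gripper_force: 40.0
t: 7.45
eef_pos: [0.476, -0.0336, 0.1303]
ee_rot: [3.141, -0.004, 0.468]
force: [-0.2, 0.1, -2.3]
width: 0.0193
gripper_force: 40.0
```

```bash
python3 -m creep '{"translation":[[0.5,-17.5,0],[0.5,-17.5,0],[0.5,-17.5,0],[0.5,-17.5,0],[0.5,-17.5,0],[0.5,-17.5,0],[0.5,-17.5,0],[0.5,-17.5,0]],"spin":[-0.1455,-0.1455,-0.1455,-0.1455,-0.1455,-0.1455,-0.1455,-0.1455],"gripper":[0,0,0,0,0,0,0,0]}'
python3 -m creep '{"translation":[[0.5,-17.5,0],[0.5,-17.5,0],[0.5,-17.5,0],[0.5,-17.5,0],[0.5,-17.5,0],[0.5,-17.5,0],[0.5,-17.5,0],[0.5,-17.5,0]],"spin":[-0.1455,-0.1455,-0.1455,-0.1455,-0.1455,-0.1455,-0.1455,-0.1455],"gripper":[0,0,0,0,0,0,0,0]}'
python3 -m creep '{"translation":[[0,0,0],[0,0,0]],"spin":[0,0],"gripper":[0,0]}'
python3 - <<'E'
from h import *
s=get_state(); print(s['eef_pos'],s['ee_rot'],s['q'])
f=save('wrist','w2.png'); g=save('scene','s2.png'); save('top','t2.png')
for c in ('wrist','scene','top'):
  for l in ['lever','lever_mid','lever_tail','pad','weight']:
    for r in nets.pinpoint(c,l)[:2]: print(c,l,np.round(r['centre'],4),round(r['confidence'],2))
E
```

```text
t: 8.25
eef_pos: [0.4781, -0.1745, 0.1271]
ee_rot: [3.14, 0.002, -0.702]
force: [0.2, 0.1, -0.7]
width: 0.0195
gripper_force: 40.0
t: 9.05
eef_pos: [0.4822, -0.3142, 0.1268]
ee_rot: [3.139, 0.0, -1.866]
force: [0.1, -0.3, -1.5]
width: 0.0197
gripper_force: 40.0
t: 9.25
eef_pos: [0.4822, -0.3137, 0.1271]
ee_rot: [3.139, 0.0, -1.859]
force: [0.1, 0.2, -0.6]
width: 0.0196
gripper_force: 40.0
[ 0.48220576 -0.31371017  0.12706377] [ 3.13918590e+00  2.76177484e-04 -1.85861702e+00] [-2.37139039e-01  2.82202817e-01 -3.43255835e-01 -4.89782127e-04
 -9.47727401e-01 -5.03950394e-02]
wrist lever_mid [ 0.4819 -0.3155  0.1426] 0.72
wrist lever_tail [ 0.4607 -0.387   0.1391] 0.83
wrist pad [ 0.5368 -0.3016 -0.0011] 0.97
scene lever [ 0.4978 -0.254   0.1377] 0.61
scene lever_mid [ 0.4802 -0.3132  0.1404] 0.64
scene lever_tail [ 0.4582 -0.3908  0.1402] 0.86
scene pad [ 0.5385 -0.3098 -0.0024] 0.78
scene weight [0.5192 0.3118 0.0239] 0.69
scene weight [ 0.5788 -0.2705  0.0058] 0.67
top lever [ 0.5029 -0.2525  0.1321] 0.39
top weight [0.5225 0.3173 0.0229] 0.59
```

View pics/w2.png

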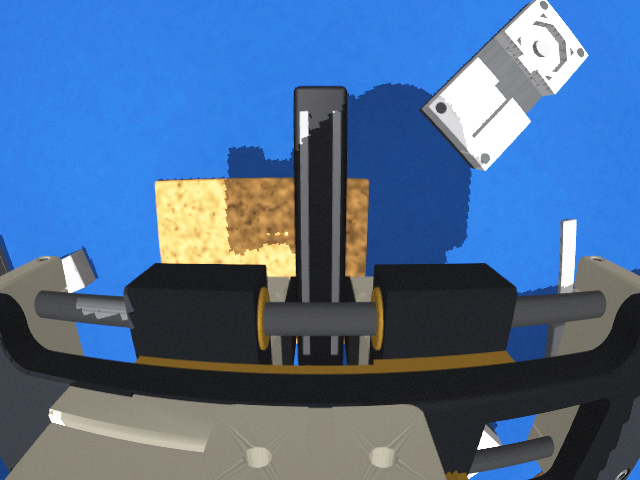

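The wrist view shows the lever level and aligned: the shaft fills columns 295–347, the tail end is at row 88, and the pad is below at columns 155–368. The weight is clear. The fingertips sit 5.5 mm below the lever, so they will reach the cork first; I'll release just above it.

```bash
python3 -m creep '{"translation":[[0,0,-25],[0,0,-25],[0,0,-25],[0,0,-20],[0,0,-10],[0,0,-7],[0,0,-4],[0,0,0]],"spin":[0,0,0,0,0,0,0,0],"gripper":[0,0,0,0,0,0,0,0]}' 40
```

```text
t: 10.95
eef_pos: [0.4833, -0.3139, 0.0127]
ee_rot: [-3.141, -0.0, -1.86]
force: [0.1, -0.1, -1.6]
width: 0.0198
gripper_force: 40.0
```

```bash
python3 -c "
from h import *
s=get_state();print(s['eef_pos'],s['force'])"
```

```text
[ 0.48331628 -0.31392011  0.01270648] [ 0.1309613  -0.1091981  -1.60664366]
```

```bash
python3 -m creep '{"translation":[[0,0,-2],[0,0,-2],[0,0,0],[0,0,0]],"spin":[0,0,0,0],"gripper":[0,0,0,0]}' 5
python3 -m creep '{"translation":[[0,0,0],[0,0,0],[0,0,0],[0,0,0],[0,0,0],[0,0,0],[0,0,0],[0,0,0]],"spin":[0,0,0,0,0,0,0,0],"gripper":[0.6,0.6,0.6,0.6,0.6,0.6,0.6,0.6]}'
python3 -m creep '{"translation":[[0,0,5],[0,0,15],[0,0,30],[0,0,40],[0,0,40],[0,0,0]],"spin":[0,0,0,0,0,0],"gripper":[0.6,0.6,0.6,0.6,0.6,0.6]}'
python3 - <<'E'
from h import *
s=get_state(); print(s['eef_pos'],s['ee_rot'])
f=save('wrist','w3.png'); g=save('scene','s3.png'); save('top','t3.png')
for c in ('wrist','scene','top'):
  for l in ['lever','lever_mid','lever_tail','weight']:
    for r in nets.pinpoint(c,l)[:2]: print(c,l,np.round(r['centre'],4),round(r['confidence'],2))
E
```

```text
t: 11.35
eef_pos: [0.4832, -0.3139, 0.0088]
ee_rot: [-3.141, -0.0, -1.86]
force: [-0.2, -0.1, -0.8]
width: 0.0197
gripper_force: 5.0
t: 12.15
eef_pos: [0.4831, -0.3138, 0.0086]
ee_rot: [3.142, -0.0, -1.86]
force: [0.8, 0.4, 0.7]
width: 0.0525
gripper_force: 0.0
t: 12.75
eef_pos: [0.4864, -0.3153, 0.145]
ee_rot: [-3.131, -0.001, -1.859]
force: [1.2, -1.3, -0.2]
width: 0.0525
gripper_force: 0.0
[ 0.48636913 -0.31526785  0.14503806] [-3.13148405e+00 -1.14274997e-03 -1.85865475e+00]
wrist lever [ 0.4991 -0.2556  0.0093] 0.97
wrist lever_mid [ 0.4817 -0.3138  0.0176] 0.95
wrist lever_tail [ 0.4628 -0.3862  0.0201] 0.89
wrist lever_tail [ 0.7264 -0.3477  0.001 ] 0.31
scene lever [ 0.4983 -0.2564  0.0083] 0.68
scene lever_mid [ 0.4835 -0.3166  0.0145] 0.8
scene lever_tail [ 0.4594 -0.3906  0.0147] 0.95
scene lever_tail [ 0.5201  0.3176 -0.0007] 0.63
scene weight [ 0.5734 -0.2691  0.0082] 0.86
top lever [ 0.5022 -0.2548  0.0102] 0.68
top lever [0.5202 0.3197 0.1145] 0.54
top lever_mid [ 0.4838 -0.3143  0.0132] 0.5
top lever_tail [ 0.7276 -0.3422 -0.0008] 0.35
```

View pics/w3.png

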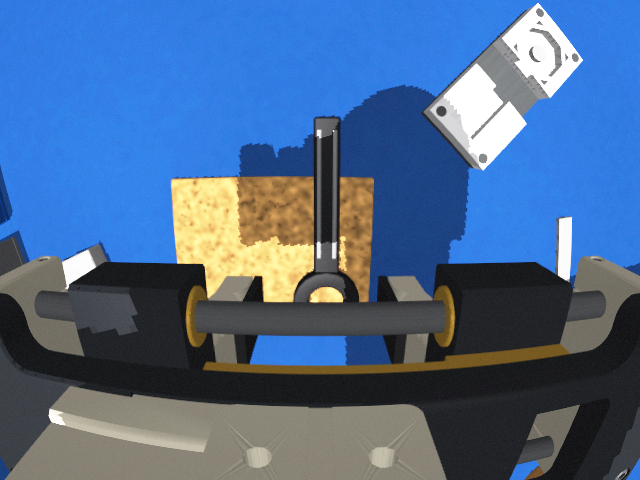

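The lever lies flat on the pad: ring at pixel (327,290), tail end at (327,118), overhanging the pad edge. The networks put its underside at about 9 mm. Now taking it by the tail.

```bash
python3 -m creep '{"translation":[[-11,-36.5,0],[-11,-37,0],[0,0,-30],[0,0,-40],[0,0,-30],[0,0,-20],[0,0,-5],[0,0,0]],"spin":[0,0,0,0,0,0,0,0],"gripper":[0.6,0.6,0.6,0.6,0.6,0.6,0.6,0.6]}' 60
python3 -m creep '{"translation":[[0,0,0],[0,0,0]],"spin":[0,0],"gripper":[0.6,0.6]}'
```

```text
t: 14.3
eef_pos: [0.4608, -0.3873, 0.0131]
ee_rot: [3.14, 0.0, -1.86]
force: [-0.3, 1.2, 0.5]
width: 0.0524
gripper_force: 0.0
t: 14.5
eef_pos: [0.4621, -0.3878, 0.0151]
ee_rot: [-3.139, -0.0, -1.86]
force: [1.4, -0.6, -0.5]
width: 0.0529
gripper_force: 0.0
```

```bash
python3 -m creep '{"translation":[[0,0,-6],[0,0,-5],[0,0,0],[0,0,0]],"spin":[0,0,0,0],"gripper":[0.6,0.6,0.6,0.6]}' 60
python3 -m creep '{"translation":[[0,0,0],[0,0,0],[0,0,0],[0,0,0],[0,0,0],[0,0,0],[0,0,0],[0,0,0]],"spin":[0,0,0,0,0,0,0,0],"gripper":[0,0,0,0,0,0,0,0]}'
python3 -m creep '{"translation":[[0,0,3],[0,0,6],[0,0,10],[0,0,15],[0,0,20],[0,0,20],[0,0,10],[0,0,0]],"spin":[0,0,0,0,0,0,0,0],"gripper":[0,0,0,0,0,0,0,0]}'
python3 - <<'E'
from h import *
s=get_state(); print(s['eef_pos'],s['ee_rot'],s['moment'])
f=save('wrist','w4.png'); g=save('scene','s4.png'); save('top','t4.png')
for c in ('wrist','scene','top'):
  for l in ['lever','lever_mid','lever_tail','stage','optics','scope','lens_cap']:
    for r in nets.pinpoint(c,l)[:1]: print(c,l,np.round(r['centre'],4),round(r['confidence'],2))
cv2.imwrite('pics/c4.png',cv2.resize(g['img'][180:330,130:330,::-1],None,fx=3,fy=3,interpolation=2))
E
```

```text
t: 14.9
eef_pos: [0.461, -0.3873, 0.0024]
ee_rot: [3.141, -0.0, -1.86]
force: [0.2, 0.5, -0.7]
width: 0.0528
gripper_force: 0.0
t: 15.7
eef_pos: [0.4611, -0.3874, 0.0026]
ee_rot: [-3.142, -0.0, -1.86]
force: [0.3, -0.3, 1.1]
width: 0.0196
gripper_force: 60.0
t: 16.5
eef_pos: [0.4622, -0.3878, 0.0887]
ee_rot: [-3.138, -0.001, -1.86]
force: [0.7, -0.1, -1.3]
width: 0.019
gripper_force: 60.0
[ 0.46215315 -0.38784524  0.08866655] [-3.13793076e+00 -5.41543741e-04 -1.85964202e+00] [-5.36257951e-02  5.96413879e-02  4.63019305e-05]
wrist lever_mid [ 0.463  -0.3891  0.1015] 0.5
wrist lever_tail [ 0.4622 -0.3874  0.1029] 0.78
scene lever [ 0.4991 -0.2511  0.0957] 0.97
scene lever_mid [ 0.482  -0.3154  0.1003] 0.92
scene lever_tail [ 0.461  -0.3916  0.1018] 0.89
scene stage [0.5199 0.313  0.0267] 0.58
scene optics [0.5219 0.3138 0.1106] 0.55
scene scope [0.5224 0.3149 0.001 ] 0.74
scene lens_cap [0.4424 0.2621 0.0228] 0.57
top lever [ 0.4773 -0.0333  0.0055] 0.26
top lever_mid [ 0.4813 -0.3099  0.1007] 0.71
top lever_tail [ 0.4622 -0.3875  0.0998] 0.42
top stage [0.519  0.3168 0.0251] 0.72
top optics [0.5207 0.3187 0.1168] 0.85
top scope [0.521  0.3196 0.0016] 0.88
top lens_cap [0.4443 0.2635 0.0253] 0.66
```

View pics/c4.png

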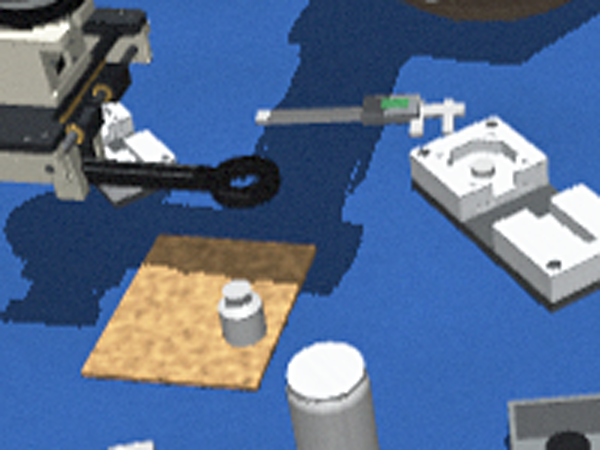

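The crop shows the lever held level by its tail, ring at (248,180), clear of the pad, with the weight undisturbed. Carrying it to a spot in front of the microscope and checking the base geometry there.

```bash
python3 -m creep '{"translation":[[1.25,15,0],[1.25,25,0],[1.25,28,0],[1.25,28,0],[1.25,28,0],[1.25,28,0],[1.25,28,0],[1.25,28,0]],"spin":[0.01,0.01,0.01,0.01,0.01,0.01,0.01,0.01],"gripper":[0,0,0,0,0,0,0,0]}'
python3 -m creep '{"translation":[[1.25,28,0],[1.25,28,0],[1.25,28,0],[1.25,28,0],[1.25,28,-5],[1.25,28,-8],[1.25,28,-8],[1.25,16,-4]],"spin":[0.01,0.01,0.01,0.01,0.01,0.01,0.01,0.01],"gripper":[0,0,0,0,0,0,0,0]}'
python3 -m creep '{"translation":[[0,0,0],[0,0,0],[0,0,0]],"spin":[0,0,0],"gripper":[0,0,0]}'
python3 - <<'E'
from h import *
s=get_state(); print(s['eef_pos'],s['ee_rot'])
f=save('wrist','w5.png'); g=save('scene','s5.png'); t=save('top','t5.png')
for c in ('wrist','scene','top'):
  for l in ['lever','lever_mid','lever_tail','stage','optics','scope','lens_cap']:
    for r in nets.pinpoint(c,l)[:1]: print(c,l,np.round(r['centre'],4),round(r['confidence'],2))
# front corners of base, in top0
c=[onz(t,p,.025) for p in((238.3,218.3),(228.3,286.7),(133.8,274.6))]
d=np.array([c[0][1]-c[1][1],-(c[0][0]-c[1][0])]); d/=np.linalg.norm(d); d=d if d[1]>0 else -d
print('yaw',np.arctan2(d[1],d[0]),'stage',(c[0]+c[1])[:2]/2+.09*d,c)
A=s['eef_pos']
a=cv2.resize(g['img'][90:290,300:540],(400,333)); b=cv2.resize(t['img'][180:300,120:360],(800,400))[:, :]
o=np.zeros((600,800,3),np.uint8); o[:333,:400]=a; o[:300,400:]=cv2.resize(f['img'],(400,300)); o[340:]=cv2.resize(t['img'][190:300,110:365],(800,260*1))
cv2.imwrite('pics/m5.png',o[:,:,::-1])
E
```

```text
t: 18.5
eef_pos: [0.4708, -0.1777, 0.0867]
ee_rot: [-3.141, 0.0, -1.779]
force: [-0.0, 0.6, -0.7]
width: 0.0194
gripper_force: 60.0
t: 19.3
eef_pos: [0.4806, 0.0347, 0.0613]
ee_rot: [3.142, 0.0, -1.698]
force: [-0.1, 0.0, -1.0]
width: 0.0192
gripper_force: 60.0
t: 19.6
eef_pos: [0.4809, 0.0323, 0.0618]
ee_rot: [-3.142, 0.0, -1.7]
force: [-0.1, 0.9, -1.8]
width: 0.0193
gripper_force: 60.0
[0.4808544  0.03230047 0.06175105] [-3.14153635e+00  6.98916100e-05 -1.70009918e+00]
wrist lever_tail [0.4807 0.03   0.0748] 0.78
scene lever [0.499  0.1707 0.0654] 0.74
scene lever_mid [0.4895 0.111  0.0752] 0.81
scene stage [0.5204 0.3133 0.0275] 0.77
scene optics [0.5209 0.3137 0.1121] 0.73
scene scope [0.5226 0.3141 0.0015] 0.68
scene lens_cap [0.4437 0.2638 0.0213] 0.53
top lever [0.5017 0.169  0.0702] 0.58
top stage [0.5192 0.3159 0.0262] 0.58
top optics [0.5232 0.3208 0.1158] 0.77
top scope [0.5214 0.3158 0.0044] 0.8
top lens_cap [ 0.5743 -0.2684  0.0061] 0.34
yaw 1.4372648180934295 stage [0.51903032 0.31401279] [array([0.59975449, 0.21236066, 0.025     ]), array([0.41434184, 0.2372673 , 0.025     ]), array([0.44742247, 0.49143222, 0.025     ])]
```

View pics/m5.png

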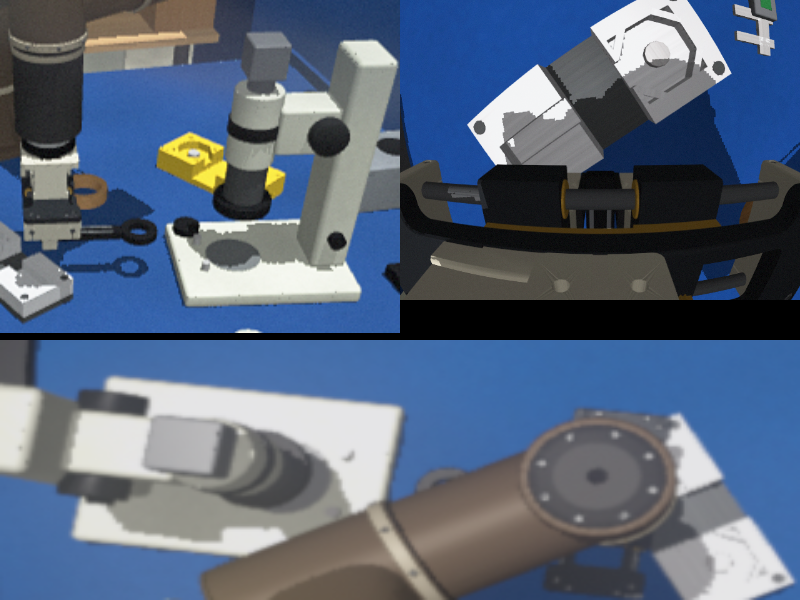

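The montage shows the lever level in front of the scope (scene crop: ring at (143,232)). The front is clear and the lens cap is at (186,225). In the top crop the brown wrist link reaches from (600,475) to (215,590), towards the optics, so I need to check its clearance before going in.

```bash
python3 - <<'E'
from h import *
s=get_state(); F={c:cams.grab_frame(c) for c in('scene','top')}
def planept(tcp,lat=0.1917):
    az=np.arctan2(tcp[1],tcp[0]); r=np.hypot(*tcp[:2]); q=az+np.arcsin(.1917/r); return q,np.sqrt(r*r-.1917**2)
q,rad=planept(s['eef_pos']); print(q,s['q'],rad)
out=[]
for c,roi in(('scene',(200,0,520,240)),('top',(100,180,420,420))):
    im=F[c]['img'].copy()
    for k,(lat,col) in enumerate(((0,(255,0,0)),(.1917,(0,255,0)))):
        for z in(.2,.3,.4,.5):
            p=[rad*np.cos(q)+lat*np.sin(q),rad*np.sin(q)-lat*np.cos(q),z]
            u=proj(F[c],p); cv2.circle(im,tuple(int(v) for v in u.round()),2,col,-1)
    for z in(.115,.375):
        cv2.circle(im,tuple(int(v) for v in proj(F[c],[.5205,.315,z])),2,(255,255,0),-1)
    x0,y0,x1,y1=roi; out.append(cv2.resize(im[y0:y1,x0:x1],(400,300)))
    R=np.asarray(F[c]['R']);print(c,(-R.T@np.asarray(F[c]['t']).ravel()).round(3))
cv2.imwrite('pics/m6.png',cv2.resize(np.hstack(out),None,fx=1,fy=1)[:,:,::-1])
E
```

```text
0.4766581194851802 [ 4.76864744e-01  2.23968343e-01 -6.17827894e-01 -3.40726254e-05
 -7.29010513e-01 -6.05839007e-01] 0.4424616965385017
scene [ 1.45  -0.147  0.772]
top [0.388 0.002 1.627]
```

View pics/m6.png

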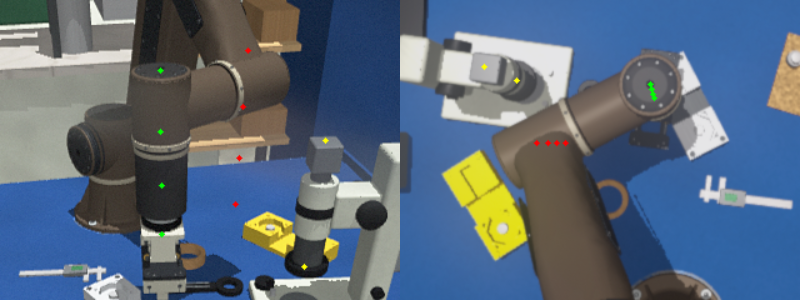

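The arm model fits the picture: the red and green dots lie on the wrist link and tube. The wrist link's underside would be at about 0.36 m when I place the lever, beside the camera cube at (325,155) in the left pane, whose top is at 0.375 m. The horizontal gap is about 2 cm. Turning the lever to yaw -1.82, which the clips allow, adds about 1 cm. Moving in under the lens.

```bash
python3 -m creep '{"translation":[[0.7,10,0],[0.7,20,0],[0.7,20,0],[0.7,20,0],[0.7,20,0],[0.7,20,0],[0.7,20,0],[0.7,19.5,0]],"spin":[-0.015,-0.015,-0.015,-0.015,-0.015,-0.015,-0.015,-0.015],"gripper":[0,0,0,0,0,0,0,0]}'
python3 -m creep '{"translation":[[0,0,0],[0,0,0]],"spin":[0,0],"gripper":[0,0]}'
python3 - <<'E'
from h import *
s=get_state(); print(s['eef_pos'],s['ee_rot'],s['q'])
g=save('scene','s7.png'); t=save('top','t7.png'); save('wrist','w7.png')
for c in ('scene','top','wrist'):
  for l in ['lever','lever_mid','lever_tail','stage','lens_cap']:
    for r in nets.pinpoint(c,l)[:2]: print(c,l,np.round(r['centre'],4),round(r['confidence'],2))
# dark-pixel ring hole/outline in scene: print the blob around expected ring
for z in (.067,): print(proj(g,[.5205,.315,z]))
E
```

```text
t: 21.7
eef_pos: [0.4866, 0.183, 0.0615]
ee_rot: [3.142, -0.0, -1.82]
force: [0.4, -0.8, -0.9]
width: 0.0194
gripper_force: 60.0
t: 21.9
eef_pos: [0.4864, 0.1823, 0.0614]
ee_rot: [3.141, -0.0, -1.819]
force: [-1.3, -0.1, -1.9]
width: 0.0194
gripper_force: 60.0
[0.48644087 0.18226086 0.06136995] [ 3.14122980e+00 -3.83966065e-04 -1.81878773e+00] [ 7.36598057e-01  2.78599743e-01 -5.37663717e-01 -1.31126405e-04
 -7.55053466e-01 -9.84494011e-01]
scene lever [0.5214 0.316  0.0676] 0.61
scene lever_mid [0.504  0.2567 0.0703] 0.59
scene lever_mid [0.5187 0.3141 0.0011] 0.22
scene lever_tail [0.485  0.1792 0.0764] 0.64
scene stage [0.5208 0.313  0.026 ] 0.74
scene lens_cap [0.4433 0.2642 0.0187] 0.48
top lens_cap [ 0.5333 -0.3011  0.0042] 0.21
wrist lever_tail [0.4854 0.183  0.0757] 0.56
[441.14975651 229.17532128]
```

```bash
python3 -m creep '{"translation":[[0,0,-6],[0,0,-8],[0,0,-8],[0,0,-8],[0,0,-5],[0,0,-3],[0,0,0],[0,0,0]],"spin":[0,0,0,0,0,0,0,0],"gripper":[0,0,0,0,0,0,0,0]}'
python3 - <<'E'
from h import *
s=get_state(); print(s['eef_pos'],s['ee_rot'],s['force'],s['moment'])
g=save('scene','s8.png')
for c in ('scene','top','wrist'):
  if c!='scene': cams.grab_frame(c)
  for l in ['lever','lever_mid','lever_tail','stage','lens_cap']:
    for r in nets.pinpoint(c,l)[:1]: print(c,l,np.round(r['centre'],4),round(r['confidence'],2))
E
```

```text
t: 23.6
eef_pos: [0.4868, 0.1822, 0.0236]
ee_rot: [-3.141, 0.0, -1.82]
force: [0.3, -0.2, -1.0]
width: 0.0193
gripper_force: 60.0
[0.48681789 0.18222282 0.02362807] [-3.14149590e+00  6.99857588e-05 -1.81979294e+00] [ 0.31838291 -0.20797724 -0.95471411] [-0.04913794  0.126284   -0.02993115]
scene lever [0.5211 0.3148 0.0287] 0.65
scene lever_mid [ 0.4784 -0.0323 -0.0045] 0.63
scene stage [0.517  0.3156 0.0278] 0.9
scene lens_cap [ 0.726  -0.3477 -0.0009] 0.75
wrist lever_tail [0.4835 0.181  0.0359] 0.69
```

Everything is still free and centred. Lowering the last few millimetres to contact.

```bash
python3 -m creep '{"translation":[[0,0,-1.5],[0,0,-1],[0,0,0],[0,0,0]],"spin":[0,0,0,0],"gripper":[0,0,0,0]}'
python3 -m creep '{"translation":[[0,0,-1],[0,0,0],[0,0,0]],"spin":[0,0,0],"gripper":[0,0,0]}'
```

```text
t: 24.9
eef_pos: [0.4867, 0.1821, 0.021]
ee_rot: [3.141, -0.0, -1.82]
force: [0.7, 0.2, -0.9]
width: 0.0195
gripper_force: 60.0
t: 25.2
eef_pos: [0.4868, 0.1822, 0.0201]
ee_rot: [-3.142, 0.0, -1.82]
force: [0.9, 0.1, -0.8]
width: 0.0195
gripper_force: 60.0
```

```bash
python3 -m creep '{"translation":[[0,0,-1],[0,0,0],[0,0,0]],"spin":[0,0,0],"gripper":[0,0,0]}' 10
python3 -m creep '{"translation":[[0,0,0],[0,0,0],[0,0,0],[0,0,0],[0,0,0],[0,0,0],[0,0,0],[0,0,0]],"spin":[0,0,0,0,0,0,0,0],"gripper":[0.4,0.4,0.5,0.5,0.5,0.5,0.5,0.5]}'
python3 - <<'E'
from h import *
g=save('scene','s9.png'); cams.grab_frame('wrist')
for c in ('scene','wrist'):
  for l in ['lever','lever_mid','lever_tail','stage','lens_cap']:
    for r in nets.pinpoint(c,l)[:1]: print(c,l,np.round(r['centre'],4),round(r['confidence'],2))
E
```

```text
t: 25.5
eef_pos: [0.4868, 0.1822, 0.0193]
ee_rot: [-3.141, 0.0, -1.82]
force: [-0.0, -0.8, 2.8]
width: 0.0198
gripper_force: 10.0
t: 26.3
eef_pos: [0.4867, 0.1822, 0.0191]
ee_rot: [-3.142, 0.0, -1.82]
force: [-0.5, -0.3, 0.0]
width: 0.0439
gripper_force: 0.0
scene lever [0.5185 0.3125 0.0264] 0.77
scene lever_mid [0.5038 0.258  0.031 ] 0.75
scene stage [0.5181 0.3127 0.0254] 0.85
scene lens_cap [0.4422 0.2614 0.0222] 0.56
wrist lever_tail [0.4846 0.1787 0.0325] 0.7
```

```bash
python3 -m creep '{"translation":[[0,0,6],[0,0,12],[0,0,20],[0,-5,25],[0,-30,25],[0,-45,25],[0,-45,20],[0,-45,0]],"spin":[0,0,0,0,0,0,0,0],"gripper":[0.5,0.5,0.5,0.5,0.5,0.5,0.5,0.5]}'
python3 -m creep '{"translation":[[0,-45,0],[0,-45,0],[0,-45,0],[0,0,0],[0,0,0]],"spin":[0,0,0,0,0],"gripper":[0.5,0.5,0.5,0.5,0.5]}'
python3 - <<'E'
from h import *
s=get_state(); print(s['eef_pos'],s['force'])
g=save('scene','s10.png'); t=save('top','t10.png')
for c in ('scene','top'):
  for l in ['lever','lever_mid','lever_tail','stage','optics','lens_cap','weight','tray','jar','can','gauge_block']:
    for r in nets.pinpoint(c,l)[:1]: print(c,l,np.round(r['centre'],4),round(r['confidence'],2))
o=np.hstack([cv2.resize(g['img'][150:300,360:560],(400,300)),cv2.resize(t['img'][180:300,130:290],(400,300))])
cv2.imwrite('pics/m10.png',o[:,:,::-1])
E
```

```text
t: 27.7
eef_pos: [0.4883, 0.0126, 0.1556]
ee_rot: [-3.136, 0.004, -1.818]
force: [1.8, 0.5, 0.1]
width: 0.0437
gripper_force: 0.0
t: 28.2
eef_pos: [0.4865, -0.1227, 0.1522]
ee_rot: [-3.141, 0.0, -1.823]
force: [-0.8, 0.6, -0.1]
width: 0.0439
gripper_force: 0.0
[ 0.48652463 -0.12273726  0.15219209] [-0.78513859  0.58675675 -0.07783213]
scene lever [0.5206 0.3179 0.0274] 0.62
scene lever_mid [0.5079 0.2564 0.0323] 0.69
scene lever_tail [0.4883 0.1776 0.0332] 0.97
scene stage [0.5166 0.3147 0.025 ] 0.79
scene optics [0.5203 0.313  0.1131] 0.62
scene lens_cap [0.4444 0.2586 0.0228] 0.65
scene weight [ 0.5732 -0.2714  0.0079] 0.56
scene tray [ 0.7906  0.0147 -0.0022] 0.62
scene jar [ 0.7758  0.2343 -0.0027] 0.65
scene can [ 7.596e-01 -2.028e-01 -6.000e-04] 0.93
scene gauge_block [0.4423 0.2586 0.0208] 0.74
top lever [0.5212 0.3154 0.0253] 0.52
top lever_mid [0.5048 0.2603 0.0328] 0.69
top lever_tail [0.4849 0.1821 0.0328] 0.71
top stage [0.5206 0.3162 0.027 ] 0.93
top lens_cap [0.4433 0.2666 0.0258] 0.69
top weight [ 0.5742 -0.2705  0.0081] 0.61
top tray [0.7927 0.0193 0.0008] 0.96
top jar [0.773  0.2325 0.0023] 0.91
top can [ 0.7619 -0.1983  0.0037] 0.82
top gauge_block [ 7.252e-01 -3.409e-01  3.000e-04] 0.8
```

View pics/m10.png

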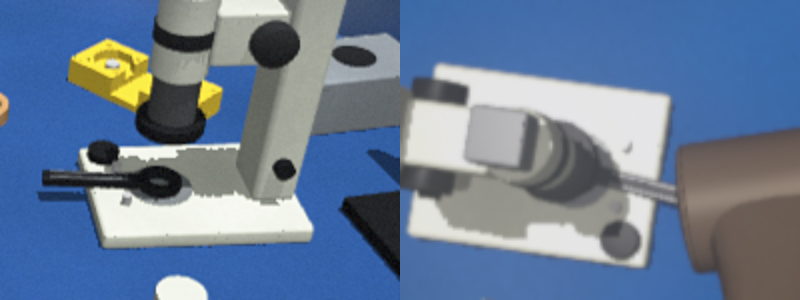

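The picture shows the lever flat on the base: ring at (157,183) on the grey stage disc under the lens, shaft out to the front between the clips, lens cap in place. Ring and stage estimates agree within about 2 mm.

```bash
python3 -c "
from station import arm
print(arm.job_done())"
```

```text
the job is handed in; nothing more can be done
None
```

I handed the job in at about 28 s of the 59 s allowed: the lever lies flat and released on the microscope stage, its ring about 2 mm from centre under the lens by the camera estimates and its shaft out the front between the clips; the hand-in returned no verdict.

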